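Switch off the egg cooker and lift off its hooked lid

ROBOT

A 6-joint arm with a two-finger parallel gripper is mounted at the origin on a cart in front of the work surface, level with it; the furniture and walls round the work are solid. World frame = base frame: x ahead of the robot, y to its left, z up, the work surface at z = 0. Lengths are in m, angles in degrees, forces in N, time in s.
With the tool pointing down it reaches from about 0.325 to 0.875 m from the base axis. Payload 4.4 kg.
Tool frame: the origin (TCP) lies midway between the tips of the shut fingers; the grasp point (between the pads) lies 19 mm behind it; z points along the fingers, y is the line along which they close (so a half turn about z gives the same grasp; the last joint's range is limited). The gripper opens to 85 mm and grips with 20 to 120 N. Pads are 22 mm wide; open, the fingers measure 114 mm over their backs; the gripper's body (76 mm by 85 mm) begins 54 mm behind the grasp point. The pads swing forward as they close: fully open they stand 13 mm farther back than shut.
Start: joints at [58.47, 11.837, 88.321, -0, 79.842, -8.623], TCP at [0.224, 0.53, 0.231] pointing down, gripper open.
Joint ranges: [-156.59, 156.59], [-49.26, 127.26], [12.9, 141.05], [-63.56, 243.56], [4.71, 150.69], [-161.64, 161.64]. Speed limits (degrees/s): [159.86, 159.86, 180, 180, 180, 180].

INTERFACE

Orientations are given as [roll, pitch, yaw] about the fixed x, y, z axes, in that order (R = Rz(yaw) Ry(pitch) Rx(roll)).
In Python, from workcell import r gives the robot as it stands.
- The arm moves only by the shell command python3 drive.py FILE [FORCE], which reads ROWS from the file FILE. ROWS is a JSON object whose key "moves" holds a list of rows, 1 to 8 of them, each of 5 numbers: dx, dy, dz in normalised numbers (1 is 0.3 m), then a turn about the tool's z in fractions of the full range, 1 being 90 degrees, then the finger opening in m; each row is the pose to reach, as a shift and turn from the pose commanded when the command began, along the tool's axes at that moment; what a row does not reach only later rows make up. A row lasts 1/12 s, in which the tool goes at most 0.0417 m and 7.16 degrees, less where a joint would pass 70% of its speed; a pose out of reach is approached as far as the arm can. The fingers move at their own pace and stop on an object; FORCE is the grip in N (left out, the last holds). Time passes only in rows, so rows that do not move let the fingers close. It prints the time, the measured TCP pose, the force, the opening and the grip force at its end. Shift and turn numbers lie between -1 and 1, and a call with a number outside is refused. Input that does not fit is refused with a message, and nothing moves.
- r.get_state(): the state, without advancing time (a new reading comes with each control period).
- r.grab_frame(name): name is "scene" or "top"; returns a dict with "color" (420x560x3 uint8, red, green, blue), "camera_matrix" (3x3 intrinsics, pixels), "distortion" ([k1, k2, p1, p2, k3] as OpenCV has them; the pictures are not rectified), "extrinsics" (4x4, takes a point from world to camera coordinates). Camera axes: x right, y up, looking along -z (the intrinsics and any distortion apply to the point x, -y, -z); pixel columns grow to the right and rows downward; lengths in m; the calibration is good to about 2 mm. A picture is of the moment at which its call begins. There is no depth.
- r.hand_in(): hands the job in; it is judged then, once.
The state is a dict: "clock": time; "q": joint angles; "joint_velocities": joint speeds; "effort": joint torques, N m; "tcp_pos": TCP position; "tool_rot": TCP orientation; "wrist_force": force on the tool from outside, world axes, zero at the start; "wrist_torque": the same for the moment, N m; "width": finger opening in m; "gripper_force": force on a finger pad.
Only numpy, scipy, OpenCV 4.12 (cv2) and the standard library are available. Lean on these libraries where they do the work, as an engineer would, in place of code of your own. Each camera call takes 0.05 s, during which the arm holds its last target. There are 200 camera calls.

TASK

The eggs are done. With the lid still on, press the egg cooker's red stop key fully in and let it go, then press the green power key fully in and let that go too; don't press the white key. Then tip the lid's front, where its sloping tab is, well up while the tongue at its back stays tucked under the cooker's lip, lift it off, and lay it right way up and flat on the middle of the chopping board without dropping it; let go and leave the other things where they are.

Things in the scene. Friction and masses are not known exactly. Their poses are not given: they have to be found in the camera images.
- cooker: Egg cooker, fixed: cream box, 188 mm deep (x), 250 mm wide (y), rim 110 mm high. Origin: centre of its underside; +x to its back, +y to its left, z up. An open tub (mouth 156 x 150 mm, centred at x 0, y +30 mm) holds six brown eggs, all below 90 mm. The key console is the right-hand strip (y -125 to -53 mm), top at 109 mm.
- lid: Loose dark lid with a clear window, 0.12 to 0.26 kg, on the tub's rim. Origin: underside of its plate over the mouth's middle, 110 mm high when seated; axes then as the cooker's. Plate 5 mm thick, x -100 to +86, y +-85 mm. Ribs 10 mm deep (front at x -72, sides at y +-69 mm) plug into the mouth with 4 to 6 mm play; laid down, it stands on them.
- lid_tab (a point): Grip point in the middle of the lid's lift tab; lid frame x -111.3, y 0, z +22.2 mm. The tab is a flat plate 44 mm wide (y), 5 mm thick, rising 32 mm from the lid's front edge and leaning outward (to the lid's -x) 35 degrees from vertical. The grip point is 24 mm up it from its root, 8 mm below its free edge; both faces are free.
- lid_tongue (a point): Tip (underside) of the lid's rear tongue, lid frame x +101, y 0, z 0 mm; tongue 60 mm wide, 5 mm thick. Tucked under the cooker's lip, it lets the lid rise only 6 mm straight up; the ribs stop sliding. The lid must be tipped, front up, about this point (15 to 40 degrees are free), then drawn forward 20 mm out of the slot.
- lip_slot (a point): On the rim in the middle of the slot under the cooker's lip: cooker frame x +95, y +30, z +110 mm. The lip is a grey bar behind the tub, 104 mm wide; front edge at x +90, underside 121, top 130 mm high: the slot is 11 mm high. Seated, the tongue's tip is 6 mm behind this point.
- red_key_top (a point): Centre of the top of the red stop key, the front one (x -60 mm, y -93 mm in the cooker's frame) of three round keys 24 mm across, 45 mm apart in a row from front to back; they stand 7 mm proud of the console, 116 mm above the worktop, and are pressed straight down.
- white_key_top (a point): Centre of the top of the white key, the middle one (x -15 mm): not to be pressed.
- green_key_top (a point): Centre of the top of the green power key, the rear one (x +30 mm).
- red_key (a joint): Press depth of the red key in m: 0 out, 0.005 fully in; spring return, about 1.4 N to start and 4.5 N fully in.
- white_key (a joint): Press depth of the white key in m, as the red.
- green_key (a joint): Press depth of the green key in m, as the red.
- board: Wooden chopping board, 210 (x) by 300 (y) mm, 21 mm thick, does not move; origin: centre of its underside.
- shaker: Salt shaker, bystander, 44 mm across, 90 mm tall; origin under its centre.
- egg_glass: Small white glass, bystander, 48 mm across, 61 mm tall; origin under its centre.
- butter_knife: Red-handled butter knife lying flat, bystander, 218 mm long (its y), 20 wide, 16 high; origin under its middle.
- spoon: Wooden spoon lying flat, bystander, 295 mm long (its x), 46 wide, 14 high; origin under its middle.
- mug: Pink and blue mug, bystander, 86 mm across, 117 mm over its handle, 88 mm tall; origin at its underside.
- jam_jar: Jam jar with a red cap, bystander, 64 mm across, 90 mm tall; origin under its centre.

How it is judged:
By the outcome, as a careful person would: the job done as asked, in the order asked, and still so for the second after the job is handed in, with the robot touching nothing.
It also fails if it takes over 58 s, if anything falls off the work surface, if the arm or the gripper's body presses on something with over 40 N, if the wrist force passes 120 N, or if a joint passes its speed limit or range.

## Working session

There is one attempt and no reset: what is moved stays moved. The work goes in short steps, Python scripts to look and compute and a shell command to move; the robot and the scene stay as the last step left them, time stands still between calls to the robot, and variables do not carry over. Pictures are saved under pics/ and viewed, at most 10 in all, crops included, and the job is handed in when it is done.

```bash
ls; mkdir -p pics; python3 - <<'E'
from workcell import r
import cv2
for n in("scene","top"):
    f=r.grab_frame(n); cv2.imwrite(f"pics/{n}0.png",f["color"][:,:,::-1]); print(n,f["camera_matrix"],f["distortion"],f["extrinsics"])
s=r.get_state(); print(s)
E
```

```text
drive.py
pics
workcell.py
scene [[511.35692564   0.         279.55850583]
 [  0.         511.35692564 209.47326084]
 [  0.           0.           1.        ]] [0.05651217 0.         0.         0.         0.        ] [[ 0.4547795  -0.89046865 -0.0155303  -0.22691144]
 [ 0.62095804  0.30453851  0.72226547 -0.44617885]
 [-0.63842518 -0.3381152   0.69144154 -1.62648058]
 [ 0.          0.          0.          1.        ]]
top [[510.91916113   0.         279.53124334]
 [  0.         510.91916113 202.75867922]
 [  0.           0.           1.        ]] [-0.0966724  0.         0.         0.         0.       ] [[ 0.27964034 -0.96009554 -0.00422326 -0.10520534]
 [ 0.74896389  0.2153891   0.62662638 -0.48880878]
 [-0.60071155 -0.17839308  0.77930837 -1.7895061 ]
 [ 0.          0.          0.          1.        ]]
{'clock': 0.1, 'q': array([ 5.84697656e+01,  1.18815032e+01,  8.83984456e+01, -1.69795282e-03,
        7.98439763e+01, -8.62153865e+00]), 'joint_velocities': array([ 0.00211835, -0.02022962, -0.29876506,  0.04826729, -0.03275972,
       -0.02353548]), 'effort': array([-1.34930510e-04, -3.84089756e+01, -2.92549235e+01, -2.28227232e-04,
        4.87597397e-03, -1.58722281e-05]), 'tcp_pos': array([0.22345528, 0.52903131, 0.23020557]), 'tool_rot': array([-1.79877225e+02, -1.69254159e-02,  1.57091587e+02]), 'wrist_force': array([ 0.11628108,  0.13130365, -0.39419873]), 'wrist_torque': array([ 0.00779748,  0.00903036, -0.0139475 ]), 'gripper_force': 0.0, 'width': 0.08543770399832469}
```

View pics/scene0.png

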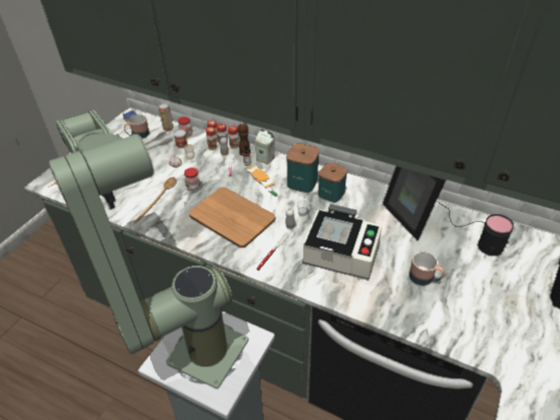

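View pics/top0.png

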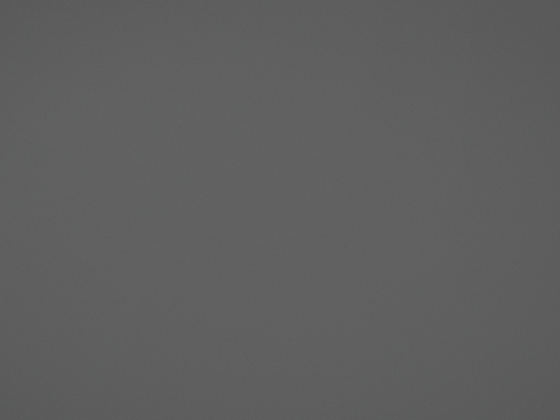

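The scene view shows the cooker at about (342,240), with keys at (366–372, 233–251), and the board at about (232,216). The shaker is at (290,217) and the knife at (270,257). The top view is uniformly grey and useless. I'll enlarge the cooker and the board.

```bash
python3 - <<'E'
import cv2
i=cv2.imread("pics/scene0.png")
cv2.imwrite("pics/c1.png",cv2.resize(i[200:285,295:395],None,fx=7,fy=7,interpolation=cv2.INTER_CUBIC))
cv2.imwrite("pics/c2.png",cv2.resize(i[180:280,180:310],None,fx=6,fy=6,interpolation=cv2.INTER_CUBIC))
E
```

```text
(no output)
```

View pics/c1.png

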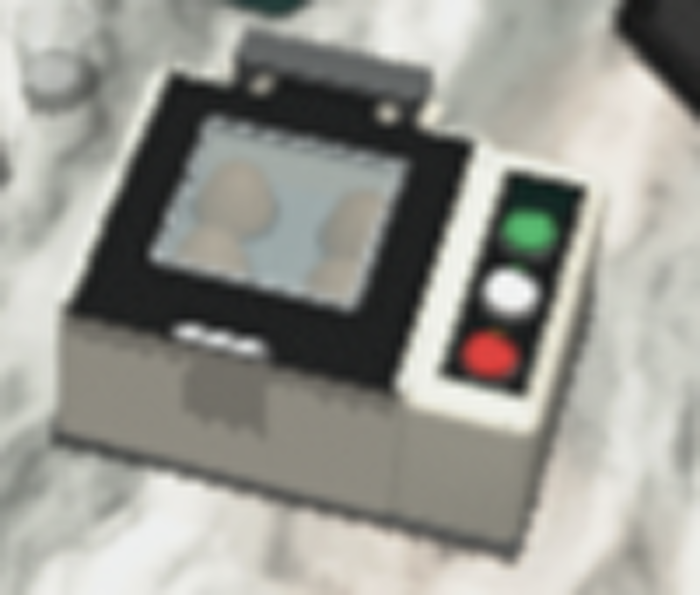

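View pics/c2.png

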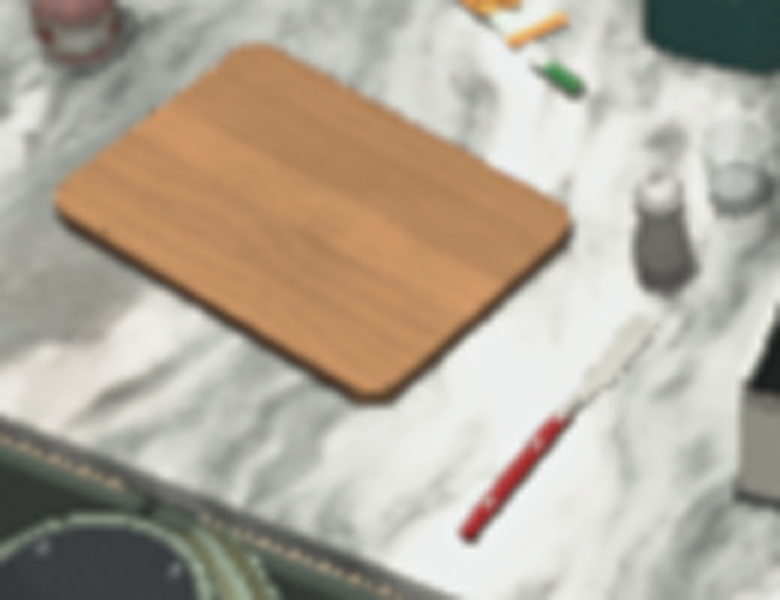

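The cooker crop shows the keys at (490,355), (511,292) and (530,231), the lid's corners, and the base corners at (55,437) and (515,558). The board crop gives four clean top edges. Next I'll fit both poses.

```bash
cat > h.py <<'E'
import numpy as np, cv2
from scipy.optimize import least_squares
from scipy.spatial.transform import Rotation as R
K=np.array([[511.35692564,0,279.55850583],[0,511.35692564,209.47326084],[0,0,1.]]);D=np.array([.05651217,0,0,0,0])
E=np.array([[.4547795,-.89046865,-.0155303,-.22691144],[.62095804,.30453851,.72226547,-.44617885],[-.63842518,-.3381152,.69144154,-1.62648058]])
F=np.diag([1,-1,-1.])@E
def proj(p): return cv2.projectPoints(np.atleast_2d(np.float64(p)),cv2.Rodrigues(F[:,:3])[0],F[:,3],K,D)[0][:,0]
def ray(uv,z):
n=cv2.undistortPoints(np.float64(uv).reshape(-1,1,2),K,D)[:,0]
d=np.c_[n,np.ones(len(n))]@F[:,:3]; c=-F[:,:3].T@F[:,3]
return c+d*((z-c[2])/d[:,2])[:,None]
def T(v,p):
c,s=np.cos(v[2]),np.sin(v[2]); p=np.atleast_2d(p)
return np.c_[v[0]+c*p[:,0]-s*p[:,1],v[1]+s*p[:,0]+c*p[:,1],p[:,2]]
E
cat > fit.py <<'E'
from h import *
px=lambda a,x,y,s:(np.array(a)+.5)/s-.5+[x,y]
P=np.array([[-60,-93,116],[-15,-93,116],[30,-93,116],[-100,115,115],[-100,-55,115],[86,-55,115],[86,115,115],[-94,125,0],[-94,-125,0],[-94,-125,110]])/1000
U=px([[490,355],[511,291],[530,230],[70,310],[392,385],[472,145],[172,72],[55,437],[515,558],[525,432]],295,200,7)
g=ray([[342,240]],.11)[0]
s=least_squares(lambda v:(proj(T(v,P))-U).ravel(),[g[0],g[1],0.])
v=s.x; print("cooker",v[:2],np.degrees(v[2]),"\n",s.fun.reshape(-1,2).round(1).tolist())
nm=dict(red=[-60,-93,116],white=[-15,-93,116],green=[30,-93,116],tab=[-111.3,30,132.2],slot=[95,30,110])
for k,p in nm.items(): print(k,T(v,np.array(p)/1000).round(4), np.hypot(*T(v,np.array(p)/1000)[0,:2]).round(3), proj(T(v,np.array(p)/1000)).round(1))
ed=[[[75,180],[145,122],[215,65]],[[300,55],[420,122],[540,190]],[[560,240],[485,310],[410,380]],[[70,215],[200,300],[340,385]]]
W=[ray(px(e,180,180,6),.021) for e in ed]
def res(v):
    o=[]
    for w,(a,h) in zip(W,[(1,.15),(0,.105),(1,-.15),(0,-.105)]):
        c,s=np.cos(v[2]),np.sin(v[2]); d=w[:,:2]-v[:2]
        l=np.c_[c*d[:,0]+s*d[:,1],-s*d[:,0]+c*d[:,1]]; o+=list(l[:,a]-h)
    return o
m=np.mean([w.mean(0) for w in W],0)
best=min((least_squares(res,[m[0],m[1],a]) for a in(-.6,0,.6)),key=lambda q:q.cost)
print("board",best.x[:2],np.degrees(best.x[2]),(1000*best.fun).round(1))
print("shaker, knife tip, knife end",ray(px([[665,285],[655,325],[470,535]],180,180,6),.0).round(3).tolist())
E
python3 fit.py
cat > go.py <<'E'
# shift in tool axes from the measured pose to world x y z [yaw]
import sys; from h import *; from workcell import r
s=r.get_state(); a=list(map(float,sys.argv[1:])); M=R.from_euler('xyz',s["tool_rot"],degrees=True).as_matrix()
d=M.T@(np.array(a[:3])-s["tcp_pos"]); print("shift",d.round(4),"len",np.linalg.norm(d).round(3))
if len(a)>3: print("turn",-((a[3]-s["tool_rot"][2]+180)%360-180))
print(s["clock"],s["tcp_pos"].round(4),s["tool_rot"].round(2),s["wrist_force"].round(1),s["width"].round(4),round(s["gripper_force"],1))
E
python3 go.py 0.5167 -0.3218 0.16 187
```

```text
shift [-0.6013 -0.6694  0.0715] len 0.903
turn -29.908412659859522Traceback (most recent call last):
  File "go.py", line 6, in <module>
    print(s["clock"],s["tcp_pos"].round(4),s["tool_rot"].round(2),s["wrist_force"].round(1),s["width"].round(4),round(s["gripper_force"],1))
                                                                                            ^^^^^^^^^^^^^^^^
AttributeError: 'float' object has no attribute 'round'
```

The rows are not in the units I measure in: shifts go in shares of 0.3 m and turns go in shares of 90 degrees. I convert before sending: -0.223 m / 0.3 = -0.7433, -0.2 m / 0.3 = -0.6667.

```bash
sed -i 's/s\["width"\].round(4)/round(s["width"],4)/' go.py
echo '{"moves": [[-0.6667, -0.7433, 0, 0, 0], [-0.6667, -0.7433, 0, 0, 0], [-0.6667, -0.7433, 0, 0, 0], [-0.6667, -0.7433, 0, 0, 0], [-0.6667, -0.7433, 0, 0, 0], [-0.6667, -0.7433, 0, 0, 0], [-0.6667, -0.7433, 0, 0, 0], [-0.6667, -0.7433, 0, 0, 0]]}' > next.json && python3 drive.py next.json 30
echo '{"moves": [[-0.6667, -0.7433, 0, 0, 0], [-0.6667, -0.7433, 0, 0, 0], [-0.6667, -0.7433, 0, 0, 0], [-0.6667, -0.7433, 0, 0, 0], [-0.6667, -0.7433, 0, 0, 0], [-0.6667, -0.7433, 0, 0, 0], [-0.6667, -0.7433, 0, 0, 0], [-0.6667, -0.7433, 0, 0, 0]]}' > next.json && python3 drive.py next.json
echo '{"moves": [[-0.6667, -0.7433, 0.1333, -0.3333, 0], [-0.6667, -0.7433, 0.1333, -0.3333, 0], [-0.6667, -0.7433, 0.1333, -0.3333, 0], [-0.6667, -0.7433, 0.1333, -0.3333, 0], [-0.6667, -0.7433, 0.1333, -0.3333, 0], [-0.6667, -0.7433, 0.1333, -0.3333, 0], [-0.6667, -0.7433, 0.1333, -0.3333, 0], [-0.6667, -0.7433, 0.1333, -0.3333, 0]]}' > next.json && python3 drive.py next.json
python3 go.py 0.5167 -0.3218 0.13 187
```

```text
clock: 0.77
tcp_pos: [0.3222, 0.2416, 0.2308]
tool_rot: [-179.8, 0.1, 156.8]
wrist_force: [-0.3, 0.2, -0.8]
width: 0.0003
gripper_force: 0.0
clock: 1.43
tcp_pos: [0.4203, -0.0419, 0.2315]
tool_rot: [-179.9, 0.1, 156.8]
wrist_force: [0.1, -0.9, 0.1]
width: 0.0002
gripper_force: 0.0
clock: 2.1
tcp_pos: [0.517, -0.3237, 0.1897]
tool_rot: [-180.0, -0.0, -173.0]
wrist_force: [-0.3, -1.2, -0.3]
width: -0.0
gripper_force: 0.0
shift [0.     0.0019 0.0597] len 0.06
turn -0.044129983857146726
2.1 [ 0.517  -0.3237  0.1897] [-1.7996e+02 -3.0000e-02 -1.7304e+02] [-0.3 -1.2 -0.3] -0.0 0.0
```

In the tool's units: 0.076 m / 0.3 = 0.2533, 0.06 m / 0.3 = 0.2.

```bash
echo '{"moves": [[0, 0.0033, 0.1333, 0, 0], [0, 0.0033, 0.2, 0, 0], [0, 0.0033, 0.2267, 0, 0], [0, 0.0033, 0.2433, 0, 0], [0, 0.0033, 0.2533, 0, 0], [0, 0.0033, 0.2533, 0, 0]]}' > next.json && python3 drive.py next.json
```

```text
clock: 2.6
tcp_pos: [0.5167, -0.3188, 0.1162]
tool_rot: [-180.0, 0.0, -172.9]
wrist_force: [0.0, 0.2, 0.8]
width: 0.0002
gripper_force: 0.4
```

In the tool's units: 0.002 m / 0.3 = 0.0067.

```bash
echo '{"moves": [[0, 0, 0.0067, 0, 0], [0, 0, 0.0067, 0, 0], [0, 0, 0.0067, 0, 0]]}' > next.json && python3 drive.py next.json
```

```text
clock: 2.85
tcp_pos: [0.5173, -0.3197, 0.1151]
tool_rot: [-179.9, 0.2, -172.9]
wrist_force: [1.1, -0.6, 2.1]
width: 0.0002
gripper_force: 0.9
```

In the tool's units: 0.003 m / 0.3 = 0.01, 0.002 m / 0.3 = 0.0067.

```bash
echo '{"moves": [[0, -0.0033, 0.0067, 0, 0], [0, -0.0033, 0.01, 0, 0], [0, -0.0033, 0.01, 0, 0]]}' > next.json && python3 drive.py next.json; echo '{"moves": [[0, 0, 0.0033, 0, 0], [0, 0, 0.0033, 0, 0], [0, 0, 0.0033, 0, 0]]}' > next.json && python3 drive.py next.json;echo '{"moves": [[0, 0, 0.0033, 0, 0], [0, 0, 0.0033, 0, 0], [0, 0, 0.0033, 0, 0]]}' > next.json && python3 drive.py next.json
```

```text
clock: 3.1
tcp_pos: [0.5171, -0.3206, 0.1112]
tool_rot: [-179.9, 0.1, -172.9]
wrist_force: [1.9, 1.1, 4.0]
width: 0.0001
gripper_force: 2.1
clock: 3.35
tcp_pos: [0.5171, -0.3206, 0.111]
tool_rot: [-179.9, 0.1, -172.9]
wrist_force: [0.5, 2.0, 8.2]
width: 0.0001
gripper_force: 4.1
clock: 3.6
tcp_pos: [0.5172, -0.3206, 0.111]
tool_rot: [-179.9, 0.1, -172.9]
wrist_force: [-0.8, 4.0, 12.7]
width: 0.0003
gripper_force: 6.1
```

In the tool's units: -0.089 m / 0.3 = -0.2967, -0.001 m / 0.3 = -0.0033.

```bash
echo '{"moves": [[0, 0, -0.0667, 0, 0], [0, 0, -0.1167, 0, 0], [-0.1333, -0.0033, -0.1167, 0, 0], [-0.2667, -0.0033, -0.1167, 0, 0], [-0.2967, -0.0033, -0.1167, 0, 0], [-0.2967, -0.0033, -0.1167, 0, 0], [-0.2967, -0.0033, -0.1167, 0, 0]]}' > next.json && python3 drive.py next.json; python3 go.py .606 -.3109 .116
```

```text
clock: 4.18
tcp_pos: [0.6035, -0.3097, 0.1418]
tool_rot: [179.9, -0.2, -172.9]
wrist_force: [0.1, -0.1, 0.4]
width: -0.0002
gripper_force: 0.0
shift [-0.0024 -0.0015  0.0258] len 0.026
4.1833 [ 0.6035 -0.3097  0.1418] [ 179.93   -0.18 -172.85] [ 0.1 -0.1  0.4] -0.0002 0.0
```

In the tool's units: 0.032 m / 0.3 = 0.1067, 0.029 m / 0.3 = 0.0967.

```bash
echo '{"moves": [[-0.0033, -0.0033, 0.05, 0, 0], [-0.0033, -0.0033, 0.08, 0, 0], [-0.0033, -0.0033, 0.0967, 0, 0], [-0.0033, -0.0033, 0.1067, 0, 0], [-0.0033, -0.0033, 0.1067, 0, 0], [-0.0033, -0.0033, 0.1067, 0, 0]]}' > next.json && python3 drive.py next.json;echo '{"moves": [[0, 0, 0.0033, 0, 0], [0, 0, 0.0033, 0, 0], [0, 0, 0.0033, 0, 0]]}' > next.json && python3 drive.py next.json;echo '{"moves": [[0, 0, 0.0033, 0, 0], [0, 0, 0.0033, 0, 0], [0, 0, 0.0033, 0, 0]]}' > next.json && python3 drive.py next.json
```

```text
clock: 4.68
tcp_pos: [0.6041, -0.3111, 0.1113]
tool_rot: [179.9, -0.1, -172.9]
wrist_force: [-2.6, 1.5, 4.2]
width: 0.0003
gripper_force: 2.1
clock: 4.93
tcp_pos: [0.6044, -0.3112, 0.1111]
tool_rot: [180.0, -0.1, -172.9]
wrist_force: [-4.9, 1.4, 7.2]
width: 0.0004
gripper_force: 3.8
clock: 5.18
tcp_pos: [0.6044, -0.3112, 0.111]
tool_rot: [180.0, -0.1, -172.9]
wrist_force: [-6.4, 2.0, 11.0]
width: -0.0003
gripper_force: 5.4
```

In the tool's units: 0.14 m / 0.3 = 0.4667, -0.03 m / 0.3 = -0.1.

```bash
echo '{"moves": [[0, 0, -0.1, 0, 0], [0, 0, -0.2333, 0, 0], [0.1333, 0.0667, -0.3, 0, 0.085], [0.2667, 0.1667, -0.3, 0, 0.085], [0.3667, 0.2667, -0.3, 0, 0.085], [0.4667, 0.4, -0.3, 0, 0.085], [0.4667, 0.4, -0.3, 0, 0.085], [0.4667, 0.4, -0.3, 0, 0.085]]}' > next.json && python3 drive.py next.json; python3 go.py .4482 -.2062 .113 187
python3 - <<'E'
from workcell import r
import cv2
i=r.grab_frame("scene")["color"][:,:,::-1]
cv2.imwrite("pics/c3.png",cv2.resize(i[180:285,275:400],None,fx=6,fy=6,interpolation=cv2.INTER_CUBIC))
E
```

```text
clock: 5.85
tcp_pos: [0.4474, -0.2053, 0.1975]
tool_rot: [179.8, -0.2, -172.9]
wrist_force: [-0.5, 0.1, -0.6]
width: 0.0724
gripper_force: 0.0
shift [-0.001  -0.0013  0.0845] len 0.085
turn 0.13185902872783117
5.85 [ 0.4474 -0.2053  0.1975] [ 179.76   -0.22 -172.87] [-0.5  0.1 -0.6] 0.0724 0.0
```

View pics/c3.png

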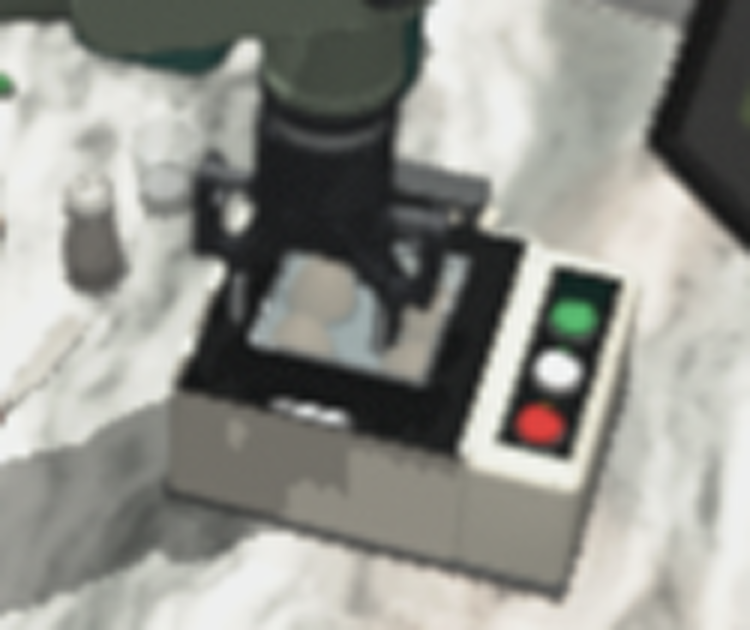

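The picture shows the fingers above the lid's front half, at (240,295) and (390,330). The tab's bright edge is centred at (312,412) in the crop, or (327,248.7) in the image, against a prediction of (326,248). I'll descend and straddle it.

In the tool's units: 0.084 m / 0.3 = 0.28, 0.083 m / 0.3 = 0.2767.

```bash
echo '{"moves": [[-0.0033, -0.0033, 0.1, 0, 0.085], [-0.0033, -0.0033, 0.2, 0, 0.085], [-0.0033, -0.0033, 0.25, 0, 0.085], [-0.0033, -0.0033, 0.2767, 0, 0.085], [-0.0033, -0.0033, 0.28, 0, 0.085], [-0.0033, -0.0033, 0.28, 0, 0.085]]}' > next.json && python3 drive.py next.json; python3 go.py .4482 -.2062 .113 187
```

```text
clock: 6.4
tcp_pos: [0.4536, -0.2108, 0.1152]
tool_rot: [-180.0, 0.0, -172.9]
wrist_force: [-0.6, 0.8, 0.4]
width: 0.0849
gripper_force: 0.0
shift [0.0048 0.0052 0.0022] len 0.007
turn 0.07164152169059435
6.4 [ 0.4536 -0.2108  0.1152] [-1.7999e+02  1.0000e-02 -1.7293e+02] [-0.6  0.8  0.4] 0.0849 0.0
```

In the tool's units: 0.005 m / 0.3 = 0.0167, 0.002 m / 0.3 = 0.0067.

```bash
echo '{"moves": [[0.0167, 0.0167, 0.0067, 0, 0.085], [0.0167, 0.0167, 0.0067, 0, 0.085], [0.0167, 0.0167, 0.0067, 0, 0.04], [0.0167, 0.0167, 0.0067, 0, 0.04], [0.0167, 0.0167, 0.0067, 0, 0.04], [0.0167, 0.0167, 0.0067, 0, 0.04], [0.0167, 0.0167, 0.0067, 0, 0.04]]}' > next.json && python3 drive.py next.json 40; python3 go.py .4482 -.2062 .113 187
echo '{"moves": [[0, 0, 0, 0, 0.04], [0, 0, 0, 0, 0.04], [0, 0, 0, 0, 0.04]]}' > next.json && python3 drive.py next.json 40; python3 go.py .4482 -.2062 .113 187
```

```text
clock: 6.98
tcp_pos: [0.448, -0.2061, 0.1142]
tool_rot: [-179.9, 0.1, -172.9]
wrist_force: [0.1, 0.8, 3.7]
width: 0.0429
gripper_force: 41.0
shift [-0.0002 -0.0001  0.0012] len 0.001
turn 0.09909090178837232
6.9833 [ 0.448  -0.2061  0.1142] [-1.7994e+02  7.0000e-02 -1.7290e+02] [0.1 0.8 3.7] 0.0429 41.0
clock: 7.23
tcp_pos: [0.448, -0.2061, 0.1142]
tool_rot: [-179.9, 0.1, -172.9]
wrist_force: [-0.5, 0.6, 5.4]
width: 0.0429
gripper_force: 41.1
shift [-0.0001 -0.0001  0.0012] len 0.001
turn 0.09691079831077332
7.2333 [ 0.448  -0.2061  0.1142] [-1.7994e+02  6.0000e-02 -1.7290e+02] [-0.5  0.6  5.4] 0.0429 41.1
```

In the tool's units: -0.055 m / 0.3 = -0.1833, -0.046 m / 0.3 = -0.1533.

```bash
echo '{"moves": [[-0.0033, 0, -0.03, 0, 0.04], [-0.01, 0, -0.062, 0, 0.04], [-0.0167, 0, -0.0933, 0, 0.04], [-0.0253, 0, -0.1233, 0, 0.04], [-0.035, 0, -0.1533, 0, 0.04], [-0.046, 0, -0.1833, 0, 0.04], [-0.046, 0, -0.1833, 0, 0.04], [-0.046, 0, -0.1833, 0, 0.04]]}' > next.json && python3 drive.py next.json
python3 - <<'E'
from workcell import r
import cv2
i=r.grab_frame("scene")["color"][:,:,::-1]
cv2.imwrite("pics/c4.png",cv2.resize(i[180:285,275:400],None,fx=6,fy=6,interpolation=cv2.INTER_CUBIC))
E
```

```text
clock: 7.9
tcp_pos: [0.4619, -0.2043, 0.1692]
tool_rot: [-179.9, 0.1, -172.9]
wrist_force: [-0.4, 0.3, -2.4]
width: 0.0427
gripper_force: 41.8
```

View pics/c4.png

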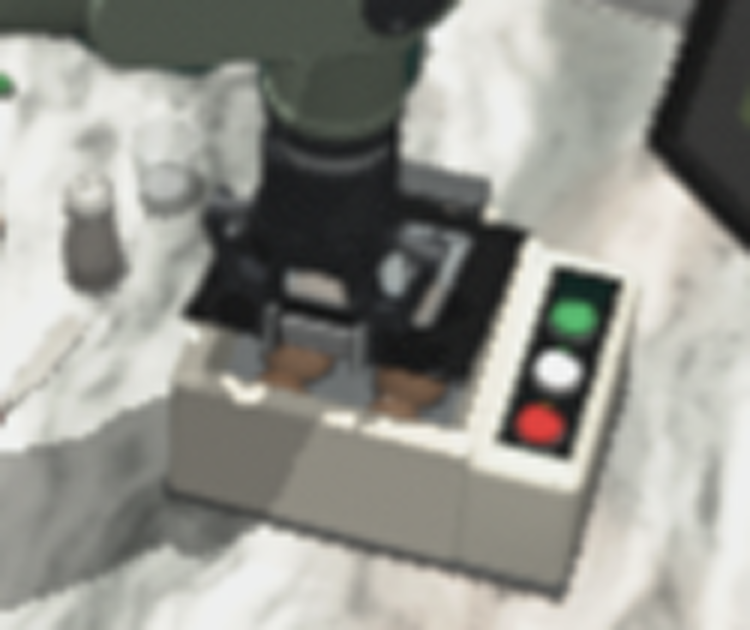

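The picture shows the lid tipped about 15°, the tab held between the pads, and the eggs visible at (300,365). I'll tip further, then grip harder and draw it forward.

In the tool's units: -0.0335 m / 0.3 = -0.1117, -0.0255 m / 0.3 = -0.085.

```bash
echo '{"moves": [[-0.0117, 0, -0.0267, 0, 0.04], [-0.0257, 0, -0.0567, 0, 0.04], [-0.04, 0, -0.085, 0, 0.04], [-0.0567, 0, -0.1117, 0, 0.04], [-0.0567, 0, -0.1117, 0, 0.04], [-0.0567, 0, -0.1117, 0, 0.04], [-0.0567, 0, -0.1117, 0, 0.04]]}' > next.json && python3 drive.py next.json
echo '{"moves": [[0, 0, 0, 0, 0.04], [0, 0, 0, 0, 0.04], [0, 0, 0, 0, 0.04]]}' > next.json && python3 drive.py next.json 100
echo '{"moves": [[0.0167, 0, -0.0033, 0, 0.04], [0.0333, 0, -0.0033, 0, 0.04], [0.05, 0, -0.0033, 0, 0.04], [0.0667, 0, -0.0033, 0, 0.04], [0.0833, 0, -0.0067, 0, 0.04], [0.0833, 0, -0.0067, 0, 0.04], [0.0833, 0, -0.0067, 0, 0.04]]}' > next.json && python3 drive.py next.json
python3 - <<'E'
from workcell import r
import cv2
i=r.grab_frame("scene")["color"][:,:,::-1]
cv2.imwrite("pics/c5.png",cv2.resize(i[180:285,275:400],None,fx=6,fy=6,interpolation=cv2.INTER_CUBIC))
E
```

```text
clock: 8.53
tcp_pos: [0.4779, -0.2019, 0.2018]
tool_rot: [-180.0, -0.0, -172.9]
wrist_force: [-2.8, -0.0, -0.6]
width: 0.0429
gripper_force: 41.3
clock: 8.78
tcp_pos: [0.4777, -0.202, 0.2016]
tool_rot: [180.0, -0.0, -172.9]
wrist_force: [-2.4, 0.3, -0.3]
width: 0.0418
gripper_force: 81.4
clock: 9.37
tcp_pos: [0.4531, -0.2052, 0.204]
tool_rot: [-180.0, 0.0, -172.9]
wrist_force: [-0.2, -1.4, -2.8]
width: 0.0418
gripper_force: 81.3
```

View pics/c5.png

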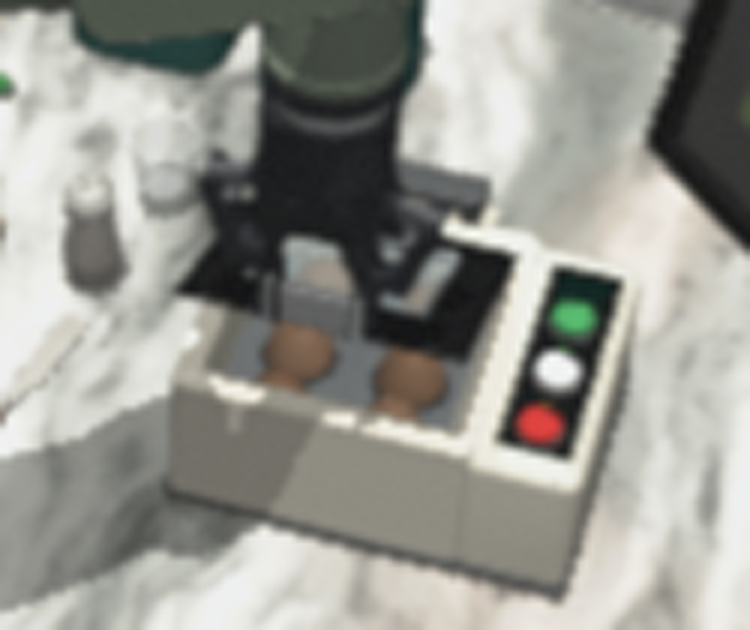

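The picture shows the tongue drawn out from the lip, with the lid hanging tilted over the tub. The 2.8 N wrist load is its weight. I'll lift it straight up.

In the tool's units: -0.1 m / 0.3 = -0.3333, -0.09 m / 0.3 = -0.3.

```bash
echo '{"moves": [[0, 0, -0.05, 0, 0.04], [0, 0, -0.1167, 0, 0.04], [0, 0, -0.1833, 0, 0.04], [0, 0, -0.25, 0, 0.04], [0, 0, -0.3, 0, 0.04], [0, 0, -0.3333, 0, 0.04], [0, 0, -0.3333, 0, 0.04], [0, 0, -0.3333, 0, 0.04]]}' > next.json && python3 drive.py next.json; python3 go.py .4663 .253 .25 168.5; python3 -c "
from h import *
print('canister bases',ray([[333,198],[300,188],[320,190]],0).round(3).tolist())"
```

```text
clock: 10.08
tcp_pos: [0.4534, -0.2051, 0.3038]
tool_rot: [-180.0, 0.0, -172.9]
wrist_force: [-0.5, -0.3, -4.0]
width: 0.0417
gripper_force: 81.5
shift [-0.0694  0.453   0.0537] len 0.461
turn 18.60020803130169
10.0833 [ 0.4534 -0.2051  0.3038] [-1.7998e+02  3.0000e-02 -1.7290e+02] [-0.5 -0.3 -4. ] 0.0417 81.5
canister bases [[0.834, -0.079, -0.0], [0.831, 0.072, 0.0], [0.856, -0.01, 0.0]]
```

In the tool's units: 0.25 m / 0.3 = 0.8333, 0.22 m / 0.3 = 0.7333.

```bash
echo '{"moves": [[-0.01, 0.05, 0, 0, 0.04], [-0.0267, 0.15, 0, 0, 0.04], [-0.0433, 0.2667, 0, 0, 0.04], [-0.06, 0.3833, 0, 0, 0.04], [-0.0767, 0.5, 0, 0, 0.04], [-0.0933, 0.6167, 0, 0, 0.04], [-0.1133, 0.7333, 0, 0, 0.04], [-0.1233, 0.8333, 0, 0, 0.04]]}' > next.json && python3 drive.py next.json
echo '{"moves": [[-0.0167, 0.1167, 0, 0.0222, 0.04], [-0.0333, 0.2333, 0.0167, 0.0556, 0.04], [-0.05, 0.35, 0.0333, 0.0889, 0.04], [-0.0667, 0.4667, 0.0667, 0.1222, 0.04], [-0.0833, 0.5667, 0.1, 0.1556, 0.04], [-0.1, 0.6333, 0.1333, 0.1778, 0.04], [-0.11, 0.6667, 0.1667, 0.2, 0.04], [-0.11, 0.6767, 0.18, 0.2067, 0.04]]}' > next.json && python3 drive.py next.json
echo '{"moves": [[0, 0, 0, 0, 0.04], [0, 0, 0, 0, 0.04]]}' > next.json && python3 drive.py next.json
python3 go.py .4663 .253 .15 168.5
python3 - <<'E'
from workcell import r
import cv2
i=r.grab_frame("scene")["color"][:,:,::-1]
cv2.imwrite("pics/c6.png",cv2.resize(i[130:260,170:310],None,fx=5,fy=5,interpolation=cv2.INTER_CUBIC)); cv2.imwrite("pics/full6.png",i)
E
```

```text
clock: 10.75
tcp_pos: [0.4579, 0.0501, 0.3018]
tool_rot: [179.9, -0.2, -172.9]
wrist_force: [0.3, 0.1, -2.6]
width: 0.0414
gripper_force: 81.5
clock: 11.42
tcp_pos: [0.4646, 0.2546, 0.2459]
tool_rot: [-179.9, -0.4, 168.6]
wrist_force: [-0.9, -1.6, -3.5]
width: 0.0417
gripper_force: 81.6
clock: 11.58
tcp_pos: [0.466, 0.2525, 0.2486]
tool_rot: [-179.9, -0.1, 168.5]
wrist_force: [1.4, 0.1, -2.0]
width: 0.0417
gripper_force: 81.6
shift [-0.0004  0.0007  0.0986] len 0.099
turn 0.02247276572455803
11.5833 [0.466  0.2525 0.2486] [-1.7990e+02 -1.3000e-01  1.6852e+02] [ 1.4  0.1 -2. ] 0.0417 81.6
```

View pics/c6.png

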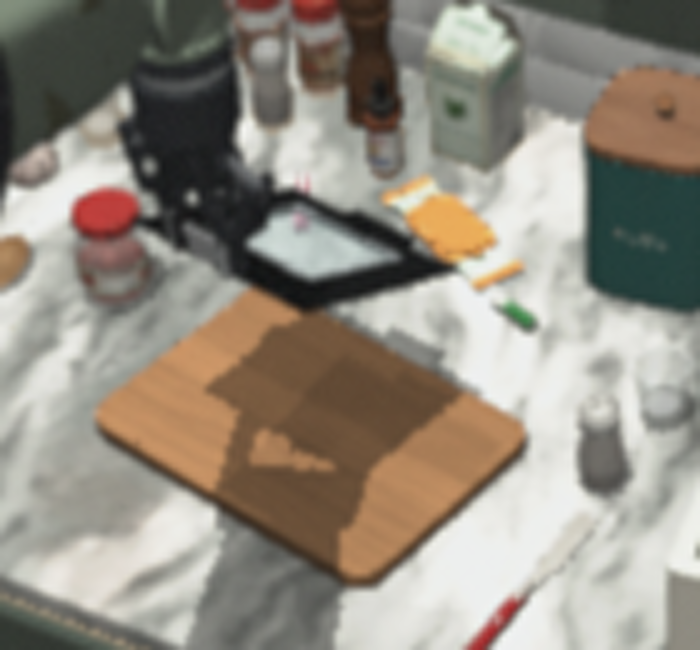

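The picture shows the lid held tilted about 25° above the board, with its right rear edge at (450,268). The jam jar is at (112,295) in the crop. I'll check the jar's clearance before descending.

In the tool's units: 0.12 m / 0.3 = 0.4, 0.115 m / 0.3 = 0.3833.

```bash
python3 -c "
from h import *
print('jar',ray([[170+115/5,130+285/5]],0).round(3).tolist())"
echo '{"moves": [[0, 0, 0.1, 0, 0.04], [0, 0, 0.2, 0, 0.04], [0, 0, 0.3, 0, 0.04], [0, 0, 0.35, 0, 0.04], [0, 0, 0.3833, 0, 0.04], [0, 0, 0.4, 0, 0.04], [0, 0, 0.4, 0, 0.04], [0, 0, 0.4, 0, 0.04]]}' > next.json && python3 drive.py next.json
```

```text
jar [[0.635, 0.486, 0.0]]
clock: 12.3
tcp_pos: [0.468, 0.2532, 0.1312]
tool_rot: [179.9, 0.1, 168.5]
wrist_force: [-0.3, -0.2, -1.6]
width: 0.0413
gripper_force: 81.5
```

In the tool's units: 0.008 m / 0.3 = 0.0267, 0.004 m / 0.3 = 0.0133.

```bash
echo '{"moves": [[0, 0, 0.0133, 0, 0.04], [0, 0, 0.0267, 0, 0.04], [0, 0, 0.0267, 0, 0.04]]}' > next.json && python3 drive.py next.json;echo '{"moves": [[0, 0, 0.01, 0, 0.04], [0, 0, 0.02, 0, 0.04], [0, 0, 0.02, 0, 0.04]]}' > next.json && python3 drive.py next.json;echo '{"moves": [[0, 0, 0.0067, 0, 0.04], [0, 0, 0.0167, 0, 0.04], [0, 0, 0.0167, 0, 0.04]]}' > next.json && python3 drive.py next.json; python3 go.py .4663 .253 .11
```

```text
clock: 12.55
tcp_pos: [0.4667, 0.2532, 0.1218]
tool_rot: [180.0, 0.0, 168.5]
wrist_force: [-0.3, -1.3, -2.1]
width: 0.0419
gripper_force: 81.5
clock: 12.8
tcp_pos: [0.4662, 0.253, 0.1151]
tool_rot: [-180.0, -0.1, 168.5]
wrist_force: [-1.2, -0.0, -2.5]
width: 0.0417
gripper_force: 81.5
clock: 13.05
tcp_pos: [0.4667, 0.2531, 0.1103]
tool_rot: [-180.0, -0.0, 168.5]
wrist_force: [-0.4, 1.0, -1.5]
width: 0.0414
gripper_force: 81.7
shift [ 0.0003 -0.0002  0.0003] len 0.0
13.05 [0.4667 0.2531 0.1103] [-1.7999e+02 -1.0000e-02  1.6850e+02] [-0.4  1.  -1.5] 0.0414 81.7
```

In the tool's units: 0.0284 m / 0.3 = 0.0947, 0.0167 m / 0.3 = 0.0557.

```bash
echo '{"moves": [[0, 0, 0, 0, 0.04], [0.01, 0, 0.015, 0, 0.04], [0.02, 0, 0.03, 0, 0.04], [0.03, 0, 0.046, 0, 0.04], [0.0427, 0, 0.07, 0, 0.04], [0.0557, 0, 0.0947, 0, 0.04], [0.0557, 0, 0.0947, 0, 0.04]]}' > next.json && python3 drive.py next.json 40;  echo '{"moves": [[0.0117, 0, 0.025, 0, 0.04], [0.0213, 0, 0.0507, 0, 0.04], [0.03, 0, 0.0767, 0, 0.04], [0.038, 0, 0.1033, 0, 0.04], [0.038, 0, 0.1033, 0, 0.04]]}' > next.json && python3 drive.py next.json; python3 go.py .435 .2594 .0352
python3 - <<'E'
from workcell import r
import cv2
i=r.grab_frame("scene")["color"][:,:,::-1]
cv2.imwrite("pics/c7.png",cv2.resize(i[150:260,170:310],None,fx=5.5,fy=5.5,interpolation=cv2.INTER_CUBIC))
E
```

```text
clock: 13.63
tcp_pos: [0.4491, 0.2566, 0.081]
tool_rot: [-180.0, -0.1, 168.6]
wrist_force: [0.2, 0.7, 2.3]
width: 0.0418
gripper_force: 82.5
clock: 14.05
tcp_pos: [0.4372, 0.2583, 0.0492]
tool_rot: [-179.9, -0.2, 168.5]
wrist_force: [-0.3, 0.3, 2.8]
width: 0.0416
gripper_force: 80.9
shift [0.0024 0.0007 0.014 ] len 0.014
14.05 [0.4372 0.2583 0.0492] [-179.89   -0.19  168.48] [-0.3  0.3  2.8] 0.0416 80.9
```

View pics/c7.png

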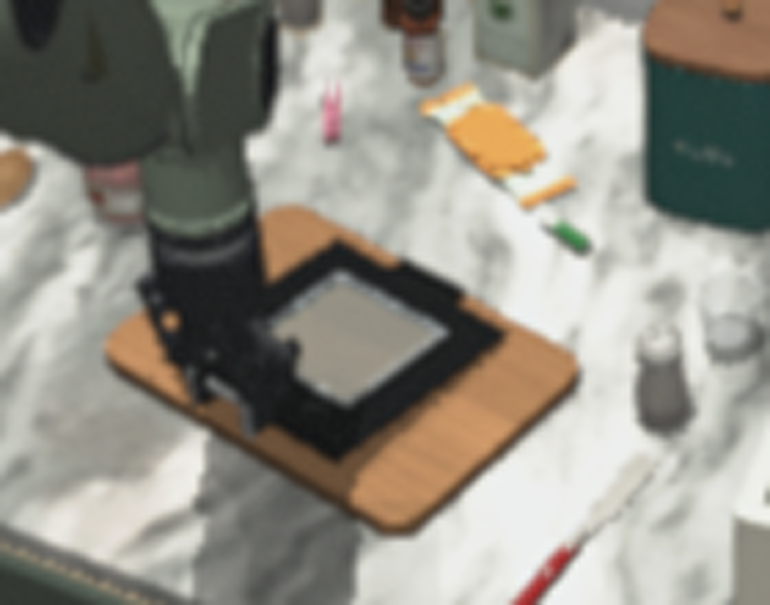

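The picture shows the lid nearly flat and well centred on the board, with its rear corners at about (338,240) and (505,335). I'll finish the last 14 mm gently.

In the tool's units: 0.0135 m / 0.3 = 0.045, 0.012 m / 0.3 = 0.04.

```bash
echo '{"moves": [[0.0033, 0, 0.0167, 0, 0.04], [0.0067, 0, 0.03, 0, 0.04], [0.0083, 0, 0.04, 0, 0.04], [0.0083, 0, 0.045, 0, 0.04], [0.0083, 0, 0.045, 0, 0.04]]}' > next.json && python3 drive.py next.json; echo '{"moves": [[0, 0, 0.005, 0, 0.04], [0, 0, 0.005, 0, 0.04], [0, 0, 0.005, 0, 0.04]]}' > next.json && python3 drive.py next.json; echo '{"moves": [[0, 0, 0.0033, 0, 0.04], [0, 0, 0.0033, 0, 0.04], [0, 0, 0.0033, 0, 0.04]]}' > next.json && python3 drive.py next.json
```

```text
clock: 14.52
tcp_pos: [0.4362, 0.2592, 0.0374]
tool_rot: [-180.0, -0.1, 168.5]
wrist_force: [-1.9, 1.2, 2.6]
width: 0.0417
gripper_force: 79.4
clock: 14.77
tcp_pos: [0.4368, 0.2593, 0.0364]
tool_rot: [-180.0, -0.0, 168.5]
wrist_force: [-2.9, 1.2, 2.8]
width: 0.0416
gripper_force: 79.4
clock: 15.02
tcp_pos: [0.4369, 0.2593, 0.0356]
tool_rot: [180.0, 0.0, 168.5]
wrist_force: [-2.3, 0.4, 4.3]
width: 0.042
gripper_force: 79.4
```

In the tool's units: 0.001 m / 0.3 = 0.0033.

```bash
for k in 1; do echo '{"moves": [[0, 0, 0.0033, 0, 0.04], [0, 0, 0.0033, 0, 0.04], [0, 0, 0.0033, 0, 0.04]]}' > next.json && python3 drive.py next.json; echo '{"moves": [[0, 0, 0.0033, 0, 0.04], [0, 0, 0.0033, 0, 0.04], [0, 0, 0.0033, 0, 0.04]]}' > next.json && python3 drive.py next.json; echo '{"moves": [[0, 0, 0.0033, 0, 0.04], [0, 0, 0.0033, 0, 0.04], [0, 0, 0.0033, 0, 0.04]]}' > next.json && python3 drive.py next.json; done
```

```text
clock: 15.27
tcp_pos: [0.4369, 0.2593, 0.0356]
tool_rot: [-180.0, -0.0, 168.5]
wrist_force: [-5.9, -0.2, 11.8]
width: 0.0416
gripper_force: 80.0
clock: 15.52
tcp_pos: [0.4369, 0.2593, 0.0355]
tool_rot: [-180.0, -0.0, 168.5]
wrist_force: [-9.3, -0.9, 18.6]
width: 0.0417
gripper_force: 80.7
clock: 15.77
tcp_pos: [0.4369, 0.2593, 0.0354]
tool_rot: [-180.0, -0.0, 168.5]
wrist_force: [-11.1, -4.3, 24.6]
width: 0.0414
gripper_force: 81.3
```

Hard stop at z 0.0355, so the lid is flat on its ribs. I'll ease off, open and back away.

The rows are not in the units I measure in: shifts go in shares of 0.3 m and turns go in shares of 90 degrees. I convert before sending: -0.003 m / 0.3 = -0.01.

```bash
echo '{"moves": [[0, 0, -0.01, 0, 0.04], [0, 0, -0.01, 0, 0.04], [0, 0, -0.01, 0, 0.045], [0, 0, -0.01, 0, 0.05], [0, 0, -0.01, 0, 0.07], [0, 0, -0.01, 0, 0.085], [0, 0, -0.01, 0, 0.085], [0, 0, -0.01, 0, 0.085]]}' > next.json && python3 drive.py next.json 20
echo '{"moves": [[0, 0, 0, 0, 0.085], [0, 0, -0.05, 0, 0.085], [0, 0, -0.1333, 0, 0.085], [0, 0, -0.2333, 0, 0.085], [0, 0, -0.3667, 0, 0.085], [0, 0, -0.5, 0, 0.085], [0, 0, -0.6, 0, 0.085], [0, 0, -0.6667, 0, 0.085]]}' > next.json && python3 drive.py next.json
echo '{"moves": [[0.0333, 0.1, 0, 0, 0.085], [0.0667, 0.2, 0, 0, 0.085], [0.1, 0.3333, 0, 0, 0.085], [0.1, 0.4667, 0, 0, 0.085], [0.1, 0.6, 0, 0, 0.085], [0.1, 0.6667, 0, 0, 0.085], [0.1, 0.6667, 0, 0, 0.085], [0.1, 0.6667, 0, 0, 0.085]]}' > next.json && python3 drive.py next.json
python3 - <<'E'
from workcell import r
import cv2
i=r.grab_frame("scene")["color"][:,:,::-1]
cv2.imwrite("pics/c8.png",cv2.resize(i[150:290,170:390],None,fx=3.6,fy=3.6,interpolation=cv2.INTER_CUBIC))
E
```

```text
clock: 16.43
tcp_pos: [0.4366, 0.2591, 0.035]
tool_rot: [-180.0, -0.0, 168.5]
wrist_force: [0.1, -0.2, -0.4]
width: 0.0851
gripper_force: 0.0
clock: 17.1
tcp_pos: [0.4384, 0.2599, 0.2398]
tool_rot: [179.8, 0.3, 168.5]
wrist_force: [1.2, 0.3, -0.1]
width: 0.0851
gripper_force: 0.0
clock: 17.77
tcp_pos: [0.4468, 0.4618, 0.2345]
tool_rot: [-179.9, -0.0, 168.6]
wrist_force: [-0.3, -0.6, 0.2]
width: 0.085
gripper_force: 0.0
```

View pics/c8.png

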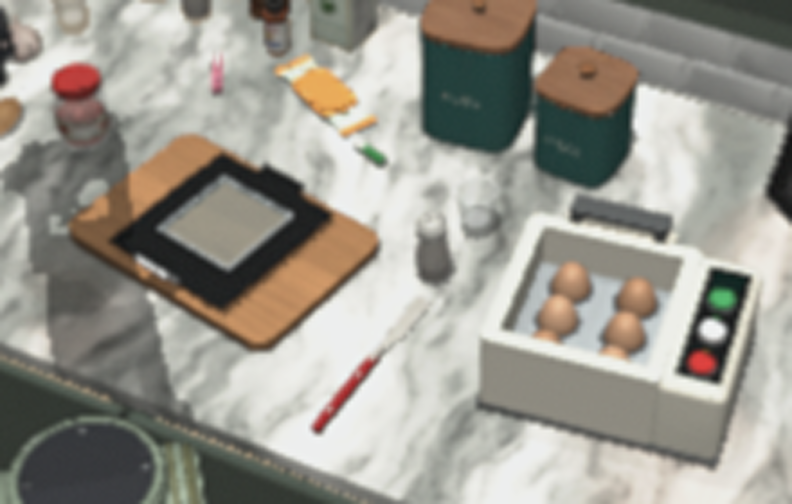

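The picture shows the lid flat on the board, with corners at (112,240), (222,155), (330,215) and (222,308). The cooker is open and nothing else has moved. I'll check the centring.

```bash
python3 -c "
from h import *
U=(np.array([[112,240],[222,155],[330,215],[222,308]])+.5)/3.6-.5+[170,150]
w=ray(U,.036);print(w.round(3).tolist())
P=np.array([[-100,85,36],[86,85,36],[86,-85,36],[-100,-85,36]])/1000
s=least_squares(lambda v:(proj(T(v,P))-U).ravel(),[.55,.24,-.2]);print(s.x,np.degrees(s.x[2]),s.fun.round(1))"
```

```text
[[0.47, 0.333, 0.036], [0.643, 0.297, 0.036], [0.61, 0.138, 0.036], [0.435, 0.172, 0.036]]
[ 0.54708065  0.23368857 -0.20156561] -11.548858974454095 [-1.5  0.3  0.  -1.   1.5 -0.4 -0.1  0.7]
```

The lid is centred to within about 3 mm. Handing in.

```bash
python3 -c "
from workcell import r
print(r.hand_in())"
```

```text
the job is handed in; nothing more can be done
None
```

I pressed the red key and then the green key fully in and released each, left the white key alone, tipped the lid and lifted it off, and laid it flat within about 3 mm of the board's middle; the job was handed in at about 18 s of the 58 s allowed, with no verdict shown.

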